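# Show what the unfinished seat bracket needs

## Task

Show a new helper how to finish the last seat bracket: point at the empty mounting hole of the one bracket that has no rubber bumper, then at the tub of rubber bumpers, then at the wrench that tightens them. Each time point down with the fingertips a few centimetres above the thing and stay there for two seconds, touching nothing and keeping well clear of everything else. Finish still pointing at the wrench.

Things in the scene. Friction and masses are not known exactly. Their poses are not given: they have to be found in the camera images.
- bracket_bare: unfinished white steel bracket, 197 mm long, 28 wide, 85 high, standing on a front leg (-x end) and a round rear lobe. Its flat front top pad (70 x 28 mm, 85 above its underside) has no rubber bumper, only an open 9 mm hole. Origin: centre of its underside; x front to rear, z up. Five brackets stand side by side, 62 mm apart, in any order, on a 4 mm cardboard sheet
- empty_hole (a point): centre of the open mounting hole in the top face of the unfinished bracket's pad, 60 mm ahead of the bracket's origin (-x) and 85 mm above its underside; axes as the bracket
- tub_bumpers: clear plastic square tub, 96 x 96 mm (102 mm over the rim) and 50 mm high, on the table, part filled with black rubber bumpers (25 mm across, 18 mm high, with steel studs, which reach up to 34 mm above the table). Origin: centre of its underside, z up, sides along x and y
- wrench: steel combination wrench lying flat on the table, 170 mm long, 10 mm wide in the shank and 26 mm at the open jaw, at most 9 mm thick, ring at the other end. Origin: under its middle; x along the shank towards the open jaw, z up
- tub_bolts: the same clear tub with long steel hex bolts lying in it; not wanted. Origin: centre of its underside
- tub_empty: the same clear tub, empty; not wanted. Origin: centre of its underside
- screwdriver: screwdriver lying on the table, about 180 mm long with a black handle about 26 mm thick; not wanted. Origin: under its middle; x along it towards the tip
- tape: roll of tape lying flat, 100 mm across, 48 mm high; not wanted. Origin: centre of its underside
- bracket_1: a finished bracket, the same as the unfinished one but with a black rubber bumper (25 mm across, 18 mm high) standing on its pad, so 103 mm high there. Origin and axes as for the unfinished bracket
- bracket_2: a finished bracket, the same as the unfinished one but with a black rubber bumper (25 mm across, 18 mm high) standing on its pad, so 103 mm high there. Origin and axes as for the unfinished bracket
- bracket_3: a finished bracket, the same as the unfinished one but with a black rubber bumper (25 mm across, 18 mm high) standing on its pad, so 103 mm high there. Origin and axes as for the unfinished bracket
- bracket_4: a finished bracket, the same as the unfinished one but with a black rubber bumper (25 mm across, 18 mm high) standing on its pad, so 103 mm high there. Origin and axes as for the unfinished bracket
Things that resemble listed ones, but are neither listed nor needed, are in the scene too. Leave any green or turquoise look-alike of the bracket_3 alone. Leave any red look-alike of the bracket_2 alone.

How it is judged (in metres and radians):
On the way, in this order (a step that is already met when the one before it is completed fails the run):
1. points down at the empty mounting hole, for 1.5 s: TCP within 22 mm of it sideways, 20 to 75 mm above it (horizontal distance between the grasp point and empty_hole below 0.022 m and z of the grasp point in the frame of empty_hole between 0.02 and 0.075 m and angle between the grasp point's own z axis and vertical above 2.3 rad), for 1.5 s.
2. then points down at the tub of rubber bumpers, for 1.5 s: TCP within 40 mm of its centre along each side, 45 to 125 mm above its underside (x of the grasp point in the frame of tub_bumpers between -0.04 and 0.04 m and y of the grasp point in the frame of tub_bumpers between -0.04 and 0.04 m and z of the grasp point in the frame of tub_bumpers between 0.045 and 0.125 m and angle between the grasp point's own z axis and vertical above 2.3 rad), for 1.5 s.
3. then points down at the wrench, for 1.5 s: TCP within 85 mm along and 22 mm across of its middle, 22 to 80 mm above the table (x of the grasp point in the frame of wrench between -0.085 and 0.085 m and y of the grasp point in the frame of wrench between -0.022 and 0.022 m and z of the grasp point in the frame of wrench between 0.022 and 0.08 m and angle between the grasp point's own z axis and vertical above 2.3 rad), for 1.5 s.
At the end, for the whole second after the job is handed in: the tool still points down (within 48 deg) at the wrench: TCP (19 mm behind the fingertips) within 85 mm along and 22 mm across of its middle, 22 to 80 mm above the table; every bracket, tub and tool and the tape at rest within 6 mm of its start (all of step 3 and distance of each of bracket_bare, bracket_1, bracket_2, bracket_3, bracket_4, tub_bumpers, wrench, tub_bolts, tub_empty, screwdriver, tape from where it was at the start of the episode below 0.006 m and linear speed of each of bracket_bare, bracket_1, bracket_2, bracket_3, bracket_4, tub_bumpers, wrench, tub_bolts, tub_empty, screwdriver, tape below 0.02 m/s); the robot touches nothing.
It fails at once if the robot touches anything (contact force between any of the fingers, the arm and anything else above 0.3 N).
It fails at once if something is shifted or lifted from its place (distance of any of bracket_bare, bracket_1, bracket_2, bracket_3, bracket_4, tub_bumpers, wrench, tub_bolts, tub_empty, screwdriver, tape from where it was at the start of the episode above 0.008 m).
It fails at once if the fingertips come within about 15 mm above a finished bracket, the screwdriver or the tape roll, or down to the rim of a wrong tub, as if to point at it ((x of the grasp point in the frame of bracket_1 between -0.075 and -0.045 m and y of the grasp point in the frame of bracket_1 between -0.015 and 0.015 m and z of the grasp point in the frame of bracket_1 between 0 and 0.137 m) or (x of the grasp point in the frame of bracket_2 between -0.075 and -0.045 m and y of the grasp point in the frame of bracket_2 between -0.015 and 0.015 m and z of the grasp point in the frame of bracket_2 between 0 and 0.137 m) or (x of the grasp point in the frame of bracket_3 between -0.075 and -0.045 m and y of the grasp point in the frame of bracket_3 between -0.015 and 0.015 m and z of the grasp point in the frame of bracket_3 between 0 and 0.137 m) or (x of the grasp point in the frame of bracket_4 between -0.075 and -0.045 m and y of the grasp point in the frame of bracket_4 between -0.015 and 0.015 m and z of the grasp point in the frame of bracket_4 between 0 and 0.137 m) or (x of the grasp point in the frame of bracket_1 between -0.045 and 0.085 m and y of the grasp point in the frame of bracket_1 between -0.014 and 0.014 m and z of the grasp point in the frame of bracket_1 between 0 and 0.11 m) or (x of the grasp point in the frame of bracket_2 between -0.045 and 0.085 m and y of the grasp point in the frame of bracket_2 between -0.014 and 0.014 m and z of the grasp point in the frame of bracket_2 between 0 and 0.11 m) or (x of the grasp point in the frame of bracket_3 between -0.045 and 0.085 m and y of the grasp point in the frame of bracket_3 between -0.014 and 0.014 m and z of the grasp point in the frame of bracket_3 between 0 and 0.11 m) or (x of the grasp point in the frame of bracket_4 between -0.045 and 0.085 m and y of the grasp point in the frame of bracket_4 between -0.014 and 0.014 m and z of the grasp point in the frame of bracket_4 between 0 and 0.11 m) or (x of the grasp point in the frame of tub_bolts between -0.03 and 0.03 m and y of the grasp point in the frame of tub_bolts between -0.03 and 0.03 m and z of the grasp point in the frame of tub_bolts between 0 and 0.075 m) or (x of the grasp point in the frame of tub_empty between -0.03 and 0.03 m and y of the grasp point in the frame of tub_empty between -0.03 and 0.03 m and z of the grasp point in the frame of tub_empty between 0 and 0.075 m) or (x of the grasp point in the frame of tape between -0.04 and 0.04 m and y of the grasp point in the frame of tape between -0.04 and 0.04 m and z of the grasp point in the frame of tape between 0 and 0.08 m) or (x of the grasp point in the frame of screwdriver between -0.09 and 0.09 m and y of the grasp point in the frame of screwdriver between -0.015 and 0.015 m and z of the grasp point in the frame of screwdriver between 0 and 0.058 m)).
It also fails if it takes over 51 s, if anything falls off the work surface, if the arm or the gripper's body presses on something with over 40 N, if the wrist force passes 120 N, or if a joint passes its speed limit or range.

## Robot

A 6-joint arm with a two-finger parallel gripper is mounted at the origin on the work surface. World frame = base frame: x ahead of the robot, y to its left, z up, the work surface at z = 0. Lengths are in m, angles in degrees, forces in N, time in s.
With the tool pointing down it reaches from about 0.375 to 0.925 m from the base axis. Payload 5.7 kg.
Tool frame: the origin (TCP) lies between the finger pads, 19 mm behind the fingertips; this is the grasp point; z points along the fingers, y is the line along which they close (so a half turn about z gives the same grasp; the last joint's range is limited). The gripper opens to 85 mm and grips with 20 to 120 N. Pads are 22 mm wide; open, the fingers measure 114 mm over their backs; the gripper's body (76 mm by 85 mm) begins 54 mm behind the grasp point. The pads swing forward as they close: fully open they stand 13 mm farther back than shut.
Start: joints at [-76.438, 20.558, 86.54, -0, 72.909, -6.595], TCP at [0.207, -0.563, 0.25] pointing down, gripper open.
Joint ranges: [-170.27, 170.27], [-57.76, 135], [12.27, 136.19], [-55.21, 235.2], [11.17, 155.16], [-170.74, 170.74]. Speed limits (degrees/s): [136.94, 136.94, 180, 180, 180, 180].

## Interface

Orientations are given as a 3x3 rotation matrix whose columns are the frame's x, y, z axes.
In Python, from station import r gives the robot as it stands.
- The arm moves only by the tool carry_out, never from a script. Its argument "deltas" is a list that holds one entry, the list of rows, each a list of 7 numbers: the shift along the tool's x, y, z as a fraction of full scale, then the turn, a rotation vector about the tool's x, y, z as a fraction of full scale, then the finger opening in mm, from 0 to 85.4. A call has 1 to 12 rows; each row is the pose to reach, as a shift and turn from the pose commanded when the call began, along the tool's axes at that moment, turning the shorter way round; what a row does not reach only later rows make up. Full scale, the value 1, is 12 cm for a shift and 180 degrees for a turn. A row lasts 1/8 s, in which the tool goes at most 62.5 mm and 10.7 degrees, less where a joint would pass 70% of its speed; a pose out of reach is approached as far as the arm can. A call with a number of a shift or a turn outside -1 to 1 is refused whole. A call with a gripper value outside its range is refused whole. The fingers move at their own pace and stop on an object; "grip_force" is the grip in N (left out, the last holds). Time passes only in rows, so rows that repeat a pose let the fingers close. It gives the time, the measured TCP pose, the force, the opening and the grip force at its end, in the units of the state.
- r.state(): the state, without advancing time (a new reading comes with each control period).
- r.read_camera(name): name is "scene" or "top"; returns a dict with "color" (420x560x3 uint8, red, green, blue), "depth" (420x560 float32, m along the optical axis (not along the pixel's ray), 0 where there is no reading), "K" (3x3 intrinsics, pixels), "rvec" (rotation vector, rad) and "tvec" (3), from world to camera coordinates, as OpenCV has them. Camera axes: x right, y down, z forward; pixel columns grow to the right and rows downward; lengths in m; the calibration is good to about 2 mm. A picture is of the moment at which its call begins.
- r.job_done(): hands the job in; it is judged then, once.
Trained networks look in a picture, given as the dict that the camera call returned (one of the last four; its "shot" number tells which), for a name from the list of things; names that differ only in an ending like _2 or _b are one class to them, and where a whole thing is asked for, a point or a joint stands for the part that bears it (a point fixed in the world has none). Each returns a list of dicts, best first, with "confidence" (0 to 1); they miss things now and then, are a little off and sometimes report something else, mostly with a low value. They report only what shows in the picture. A call takes as long as a camera call. They do not tell look-alikes from the thing itself.
- r.look_for(picture, query): "point" ([column, row] in pixels, amid what is visible of it).
- r.tip_of(picture, query): "point" ([column, row] in pixels: a listed point, or the origin of a listed thing).
The state is a dict: "t": time; "q": joint angles; "qvel": joint speeds; "tau": joint torques, N m; "position": TCP position; "orientation": TCP orientation; "ft_force": force on the tool from outside, world axes, zero at the start; "moment": the same for the moment, N m; "width": finger opening in m; "grip_force": force on a finger pad.
Only numpy, scipy, OpenCV 4.12 (cv2) and the standard library are available. Lean on these libraries where they do the work, as an engineer would, in place of code of your own. Each camera call takes 0.05 s, during which the arm holds its last target. There are 200 camera calls.

## Working session

There is one attempt and no reset: what is moved stays moved. The work goes in short steps, Python scripts to look and compute and a tool call to move; the robot and the scene stay as the last step left them, time stands still between calls to the robot, and variables do not carry over. Pictures are saved under pics/ and viewed, at most 10 in all, crops included, and the job is handed in when it is done.

Besides the shell and the picture viewer there is one more tool, called after "Request:" in YAML: its name, and indented under it one key for each argument. carry_out: Moves the arm, as the interface text tells. Its arguments: {"type":"object","properties":{"deltas":{"type":"array"},"grip_force":{"type":"number"}},"required":["deltas"]}

```bash
mkdir -p pics; cat > h.py <<'E'
import numpy as np, cv2
from station import r
def shot(n):
    p=r.read_camera(n); return p
def w(p,u,v,z=None):
    R=cv2.Rodrigues(np.array(p["rvec"],float))[0]; t=np.array(p["tvec"],float).ravel()
    ray=np.linalg.inv(p["K"])@[u,v,1.]; C=-R.T@t; d=R.T@ray
    if z is None:
        s=float(p["depth"][int(round(v)),int(round(u))])
    else: s=(z-C[2])/d[2]
    return C+d*s
E
python3 - <<'E'
from h import *
for n in("top","scene"):
    p=shot(n); cv2.imwrite(f"pics/{n}.png",cv2.resize(p["color"][:,:,::-1],(800,600)))
    print(n,w(p,280,210))
    for q in("empty_hole","bracket_bare","bracket_1","tub_bumpers","wrench","tub_bolts","tub_empty","screwdriver","tape"):
        for f in(r.look_for,r.tip_of):
            print(q,f.__name__,[(np.round(d["point"]).astype(int).tolist(),round(d["confidence"],2),np.round(w(p,*d["point"]),3).tolist()) for d in f(p,q)[:6]])
print(r.state()["t"],r.state()["orientation"])
E
```

```text
top [0.52366373 0.12190042 0.00127899]
empty_hole call [([266, 202], 0.73, [0.541, 0.157, 0.079]), ([218, 209], 0.26, [0.521, 0.285, 0.086])]
empty_hole call [([263, 224], 0.88, [0.485, 0.171, 0.008])]
bracket_bare call [([363, 197], 0.69, [0.559, -0.113, 0.011]), ([264, 204], 0.66, [0.532, 0.163, 0.087])]
bracket_bare call [([266, 207], 0.7, [0.526, 0.157, 0.089])]
bracket_1 call [([217, 208], 0.97, [0.525, 0.288, 0.082]), ([240, 204], 0.94, [0.536, 0.226, 0.083]), ([233, 303], 0.94, [0.272, 0.245, 0.076]), ([246, 104], 0.83, [0.805, 0.21, 0.083]), ([124, 288], 0.66, [0.313, 0.534, 0.078]), ([288, 206], 0.61, [0.529, 0.1, 0.081])]
bracket_1 call [([236, 302], 0.98, [0.274, 0.239, 0.078]), ([286, 206], 0.88, [0.527, 0.104, 0.084]), ([133, 289], 0.81, [0.305, 0.535, -0.0]), ([243, 203], 0.74, [0.537, 0.219, 0.082]), ([252, 114], 0.63, [0.785, 0.195, 0.062]), ([220, 205], 0.6, [0.533, 0.279, 0.089])]
tub_bumpers call [([456, 178], 0.94, [0.606, -0.37, 0.03])]
tub_bumpers call [([453, 182], 0.74, [0.598, -0.362, 0.023])]
wrench call [([357, 241], 0.54, [0.435, -0.094, 0.008])]
wrench ca
[... 1812 characters left out ...]
([225, 203], 0.58, [0.552, -0.12, 0.012])]
tub_bolts call [([225, 209], 0.7, [0.568, -0.11, 0.006])]
tub_empty call [([343, 251], 0.74, [0.546, 0.292, 0.082]), ([182, 198], 0.55, [0.601, -0.255, -0.0]), ([359, 260], 0.47, [0.549, 0.343, 0.083])]
tub_empty call [([186, 201], 0.64, [0.604, -0.236, -0.001])]
screwdriver call [([179, 148], 0.65, [0.451, -0.376, 0.023])]
screwdriver call [([193, 156], 0.47, [0.445, -0.326, 0.007])]
tape call [([174, 242], 0.79, [0.744, -0.177, -0.004])]
tape call [([176, 252], 0.84, [0.768, -0.148, -0.003])]
1.9 [[ 9.38732266e-01  3.44647255e-01 -4.83506898e-05]
 [ 3.44647258e-01 -9.38732261e-01  9.43777206e-05]
 [-1.28613300e-05 -1.05259344e-04 -9.99999994e-01]]
```

View pics/top.png

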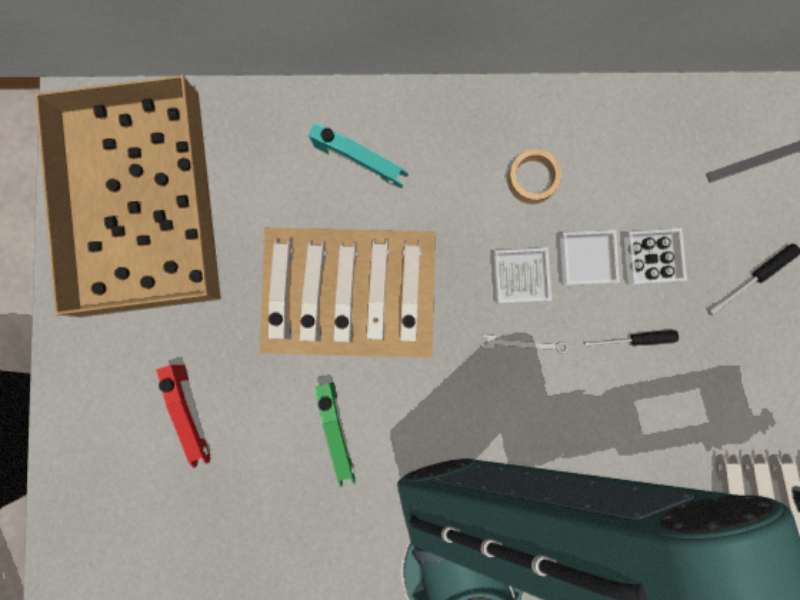

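View pics/scene.png

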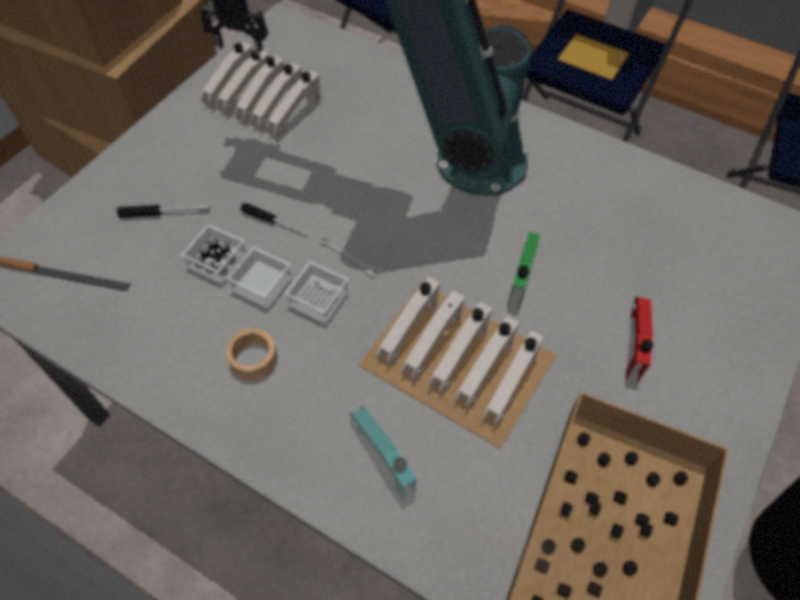

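The top view shows the bare bracket fourth from the left, with its open hole at display (376,320). The bumper tub is at (655,256) and the wrench runs from (488,340) to (563,347). In the scene view the bare bracket is second from the left, with its hole near (450,305), the bumper tub is at (213,252) and the wrench is at (348,257). The row of brackets at the right edge isn't in play. I'll refine these positions from both views.

```bash
python3 - <<'E'
from h import *
P={n:shot(n) for n in("top","scene")}
ims=[]
for n,cs in(("top",[(263,224,26),(458,180,30),(368,240,36)]),("scene",[(316,213,26),(150,177,30),(244,180,36)])):
    row=[]
    for u,v,h in cs:
        c=P[n]["color"][v-h:v+h,u-h:u+h,::-1]; row.append(cv2.resize(c,(264,264),interpolation=cv2.INTER_CUBIC))
    ims.append(np.hstack(row))
cv2.imwrite("pics/crops.png",np.vstack(ims))
E
```

```text
(no output)
```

View pics/crops.png

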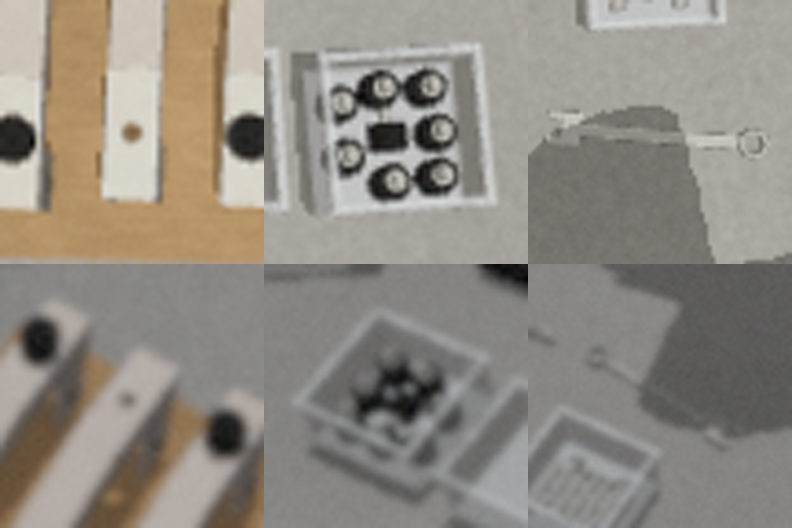

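The crops show the open hole at top pixel (262.8,223.8) and scene pixel (315,213.4), and the rim of the tub holding the studded bumpers. The wrench has its ring at top (393,243) and its jaw at (342,238). Next I'll triangulate these.

```bash
python3 - <<'E'
from h import *
P={n:shot(n) for n in("top","scene")}
def M(p): return p["K"]@np.hstack([cv2.Rodrigues(np.array(p["rvec"],float))[0],np.array(p["tvec"],float).reshape(3,1)])
s=r.state(); R=np.array(s["orientation"]); x=np.array(s["position"])
for k,a,b,z in(("hole",(262.8,223.8),(315,213.4),.089),("tub",(460.5,178.9),(150.8,173.8),.05),("ring",(393.1,243),(226.5,168.8),.006),("jaw",(342.1,237.8),(259.8,191.5),.006)):
    X=cv2.triangulatePoints(M(P["top"]),M(P["scene"]),np.array(a,float).reshape(2,1),np.array(b,float).reshape(2,1)).ravel();X=X[:3]/X[3]
    print(k,X.round(4),w(P["top"],*a,z).round(4),w(P["scene"],*b,z).round(4))
print(s["t"],x,s["width"])
E
```

```text
hole [0.4812 0.1651 0.0889] [0.4809 0.1658 0.089 ] [0.4817 0.1643 0.089 ]
tub [ 0.6009 -0.3733  0.0478] [ 0.6017 -0.3745  0.05  ] [ 0.6013 -0.3693  0.05  ]
ring [ 0.4289 -0.1966  0.003 ] [ 0.4281 -0.1945  0.006 ] [ 0.4314 -0.1967  0.006 ]
jaw [ 0.4447 -0.0543 -0.005 ] [ 0.4438 -0.0519  0.006 ] [ 0.4518 -0.0514  0.006 ]
2.1 [ 0.20670519 -0.563247    0.24997601] 0.08529941536926682
```

Request:
carry_out:
  deltas:
    - [[0.2,-0.14,0,0,0,0,10],[0.4,-0.28,0,0,0,0,10],[0.6,-0.42,0,0,0,0,10],[0.8,-0.56,0,0,0,0,10],[0.98,-0.71,0,0,0,0,10],[0.98,-0.71,0,0,0,0,10]]

```text
t: 2.85
position: [0.2884, -0.4411, 0.25]
orientation: [[0.938, 0.347, -0.0], [0.347, -0.938, 0.001], [0.0, -0.001, -1.0]]
ft_force: [-0.1, -0.6, -0.4]
width: 0.0099
grip_force: 0.0
```

Request:
carry_out:
  deltas:
    - [[0.2,-0.14,0,0,0,0,10],[0.4,-0.28,0,0,0,0,10],[0.6,-0.42,0,0,0,0,10],[0.8,-0.56,0,0,0,0,10],[0.98,-0.71,0,0,0,0,10],[0.98,-0.71,0,0,0,0,10]]

```text
t: 3.6
position: [0.3692, -0.3219, 0.2501]
orientation: [[0.938, 0.346, 0.0], [0.346, -0.938, -0.0], [0.0, 0.0, -1.0]]
ft_force: [0.0, 0.5, 0.9]
width: 0.0099
grip_force: 0.0
```

Request:
carry_out:
  deltas:
    - [[0.2,-0.14,0,0,0,0,10],[0.4,-0.28,0,0,0,0,10],[0.6,-0.42,0,0,0,0,10],[0.8,-0.56,0,0,0,0,10],[0.98,-0.71,0,0,0,0,10],[0.98,-0.71,0,0,0,0,10]]

```text
t: 4.35
position: [0.4505, -0.2021, 0.2501]
orientation: [[0.938, 0.346, 0.0], [0.346, -0.938, -0.001], [0.0, 0.001, -1.0]]
ft_force: [-0.0, -0.3, 0.0]
width: 0.0097
grip_force: 0.0
```

Request:
carry_out:
  deltas:
    - [[0.09,-0.19,0,0,0,0,10],[0.17,-0.37,0,0,0,0,10],[0.26,-0.56,0,0,0,0,10],[0.35,-0.74,0,0,0,0,10],[0.43,-0.93,0,0,0,0,10],[0.43,-0.93,0,0,0,0,10]]

```text
t: 5.1
position: [0.4597, -0.0797, 0.2501]
orientation: [[0.938, 0.346, -0.0], [0.346, -0.938, -0.001], [-0.0, 0.001, -1.0]]
ft_force: [-0.2, -0.2, -0.1]
width: 0.0101
grip_force: 0.0
```

Request:
carry_out:
  deltas:
    - [[0.09,-0.19,0,0,0,0,10],[0.17,-0.37,0,0,0,0,10],[0.26,-0.56,0,0,0,0,10],[0.35,-0.74,0,0,0,0,10],[0.43,-0.93,0,0,0,0,10],[0.43,-0.93,0,0,0,0,10]]

```text
t: 5.85
position: [0.4704, 0.0427, 0.25]
orientation: [[0.938, 0.346, 0.0], [0.346, -0.938, -0.001], [0.0, 0.001, -1.0]]
ft_force: [0.1, -0.2, 0.0]
width: 0.01
grip_force: 0.0
```

Request:
carry_out:
  deltas:
    - [[0.09,-0.19,0,0,0,0,10],[0.17,-0.37,0,0,0,0,10],[0.26,-0.56,0,0,0,0,10],[0.35,-0.74,0,0,0,0,10],[0.43,-0.93,0,0,0,0,10],[0.43,-0.93,0,0,0,0,10],[0.43,-0.93,0,0,0,0,10]]

```text
t: 6.72
position: [0.4801, 0.1643, 0.2499]
orientation: [[0.939, 0.344, -0.0], [0.344, -0.939, -0.001], [-0.0, 0.001, -1.0]]
ft_force: [-1.0, -0.2, 1.1]
width: 0.0101
grip_force: 0.0
```

Now I'll descend to z 0.145 over the hole and hold for more than 2 s.

Request:
carry_out:
  deltas:
    - [[0,0,0.2,0,0,0,10],[0,0,0.4,0,0,0,10],[0,0,0.6,0,0,0,10],[0,0,0.75,0,0,0,10],[0,0,0.87,0,0,0,10],[0,0,0.87,0,0,0,10],[0,0,0.87,0,0,0,10],[0,0,0.87,0,0,0,10],[0,0,0.87,0,0,0,10],[0,0,0.87,0,0,0,10],[0,0,0.87,0,0,0,10],[0,0,0.87,0,0,0,10]]

```text
t: 8.22
position: [0.4798, 0.166, 0.1457]
orientation: [[0.939, 0.345, 0.0], [0.345, -0.939, 0.0], [0.0, -0.0, -1.0]]
ft_force: [-0.7, -0.1, 1.2]
width: 0.0101
grip_force: 0.0
```

Request:
carry_out:
  deltas:
    - [[0,0,0,0,0,0,10],[0,0,0,0,0,0,10],[0,0,0,0,0,0,10],[0,0,0,0,0,0,10],[0,0,0,0,0,0,10],[0,0,0,0,0,0,10],[0,0,0,0,0,0,10],[0,0,0,0,0,0,10],[0,0,0,0,0,0,10],[0,0,0,0,0,0,10],[0,0,0,0,0,0,10],[0,0,0,0,0,0,10]]

```text
t: 9.72
position: [0.4798, 0.1659, 0.1456]
orientation: [[0.939, 0.345, -0.0], [0.345, -0.939, 0.0], [-0.0, -0.0, -1.0]]
ft_force: [0.1, -0.2, -0.7]
width: 0.0103
grip_force: 0.0
```

```bash
python3 - <<'E'
from h import *
p=shot("scene"); cv2.imwrite("pics/hole_s.png",cv2.resize(p["color"][120:330,180:460,::-1],(800,600)))
E
```

```text
(no output)
```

View pics/hole_s.png

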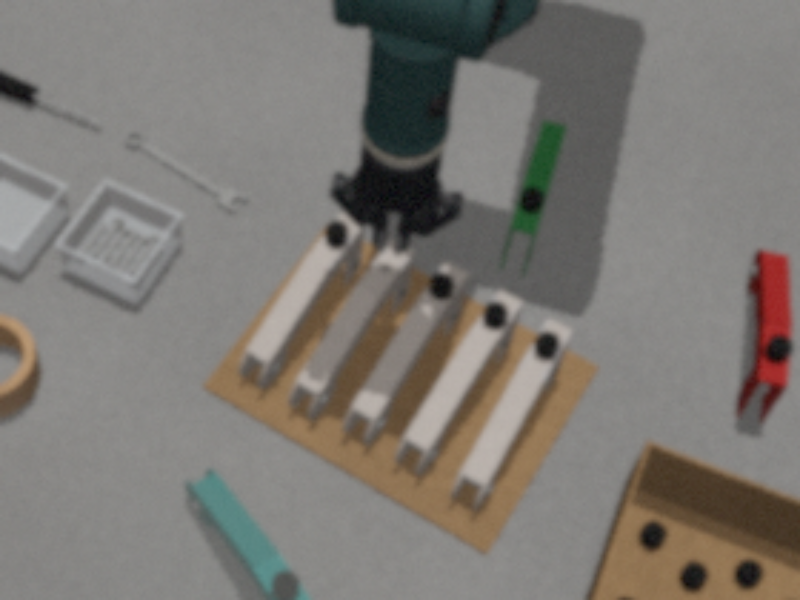

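The scene view shows the fingertips hovering over the bare pad near (395,245), clear of the bumpers on both sides. Next I'll lift and move to the bumper tub.

Request:
carry_out:
  deltas:
    - [[0,0,-0.2,0,0,0,10],[0,0,-0.4,0,0,0,10],[0,0,-0.6,0,0,0,10],[0,0,-0.75,0,0,0,10],[0,0,-0.87,0,0,0,10],[0,0,-0.87,0,0,0,10]]

```text
t: 10.52
position: [0.4805, 0.1661, 0.2509]
orientation: [[0.939, 0.345, 0.002], [0.345, -0.939, 0.001], [0.002, 0.0, -1.0]]
ft_force: [0.5, 0.2, -0.3]
width: 0.0099
grip_force: 0.0
```

Request:
carry_out:
  deltas:
    - [[-0.02,0.18,0,0,0,0,10],[-0.05,0.36,0,0,0,0,10],[-0.07,0.55,0,0,0,0,10],[-0.1,0.73,0,0,0,0,10],[-0.12,0.91,0,0,0,0,10],[-0.12,0.91,0,0,0,0,10]]

```text
t: 11.28
position: [0.5037, 0.0574, 0.2491]
orientation: [[0.939, 0.343, -0.001], [0.343, -0.939, -0.0], [-0.001, -0.0, -1.0]]
ft_force: [-0.5, -0.3, -0.3]
width: 0.0098
grip_force: 0.0
```

Request:
carry_out:
  deltas:
    - [[-0.02,0.18,0,0,0,0,10],[-0.05,0.36,0,0,0,0,10],[-0.07,0.55,0,0,0,0,10],[-0.1,0.73,0,0,0,0,10],[-0.12,0.91,0,0,0,0,10],[-0.12,0.91,0,0,0,0,10]]

```text
t: 12.02
position: [0.528, -0.0493, 0.2494]
orientation: [[0.939, 0.343, -0.001], [0.343, -0.939, 0.0], [-0.001, -0.001, -1.0]]
ft_force: [0.1, 0.5, 0.4]
width: 0.0101
grip_force: 0.0
```

Request:
carry_out:
  deltas:
    - [[-0.02,0.18,0,0,0,0,10],[-0.05,0.36,0,0,0,0,10],[-0.07,0.55,0,0,0,0,10],[-0.1,0.73,0,0,0,0,10],[-0.12,0.91,0,0,0,0,10],[-0.12,0.91,0,0,0,0,10]]

```text
t: 12.78
position: [0.5527, -0.1585, 0.2499]
orientation: [[0.94, 0.342, 0.0], [0.342, -0.94, -0.0], [0.0, 0.0, -1.0]]
ft_force: [-0.7, 0.6, -0.1]
width: 0.0099
grip_force: 0.0
```

Request:
carry_out:
  deltas:
    - [[-0.02,0.18,0,0,0,0,10],[-0.05,0.36,0,0,0,0,10],[-0.07,0.55,0,0,0,0,10],[-0.1,0.73,0,0,0,0,10],[-0.12,0.91,0,0,0,0,10],[-0.12,0.91,0,0,0,0,10]]

```text
t: 13.52
position: [0.5767, -0.266, 0.2498]
orientation: [[0.939, 0.343, 0.0], [0.343, -0.939, -0.0], [0.0, 0.0, -1.0]]
ft_force: [1.0, 0.0, -0.4]
width: 0.0101
grip_force: 0.0
```

Request:
carry_out:
  deltas:
    - [[-0.02,0.18,0,0,0,0,10],[-0.05,0.36,0,0,0,0,10],[-0.07,0.55,0,0,0,0,10],[-0.1,0.73,0,0,0,0,10],[-0.12,0.91,0,0,0,0,10],[-0.12,0.91,0,0,0,0,10],[-0.12,0.91,0,0,0,0,10]]

```text
t: 14.4
position: [0.6001, -0.3712, 0.2497]
orientation: [[0.939, 0.344, -0.001], [0.344, -0.939, 0.001], [-0.0, -0.001, -1.0]]
ft_force: [0.8, 0.3, 0.4]
width: 0.01
grip_force: 0.0
```

Request:
carry_out:
  deltas:
    - [[0,0,0.2,0,0,0,10],[0,0,0.4,0,0,0,10],[0,0,0.5,0,0,0,10]]

```text
t: 14.78
position: [0.5996, -0.37, 0.1887]
orientation: [[0.938, 0.345, -0.002], [0.345, -0.938, 0.002], [-0.001, -0.002, -1.0]]
ft_force: [-0.2, 0.6, -0.8]
width: 0.0101
grip_force: 0.0
```

Request:
carry_out:
  deltas:
    - [[0,0,0.2,0,0,0,10],[0,0,0.4,0,0,0,10],[0,0,0.6,0,0,0,10],[0,0,0.75,0,0,0,10],[0,0,0.75,0,0,0,10],[0,0,0.75,0,0,0,10],[0,0,0.75,0,0,0,10],[0,0,0.75,0,0,0,10],[0,0,0.75,0,0,0,10],[0,0,0.75,0,0,0,10],[0,0,0.75,0,0,0,10],[0,0,0.75,0,0,0,10]]

```text
t: 16.27
position: [0.6003, -0.3714, 0.0999]
orientation: [[0.939, 0.345, -0.0], [0.345, -0.939, 0.0], [-0.0, -0.0, -1.0]]
ft_force: [0.4, 0.9, -0.6]
width: 0.0098
grip_force: 0.0
```

Request:
carry_out:
  deltas:
    - [[0,0,0,0,0,0,10],[0,0,0,0,0,0,10],[0,0,0,0,0,0,10],[0,0,0,0,0,0,10],[0,0,0,0,0,0,10],[0,0,0,0,0,0,10],[0,0,0,0,0,0,10],[0,0,0,0,0,0,10],[0,0,0,0,0,0,10],[0,0,0,0,0,0,10],[0,0,0,0,0,0,10],[0,0,0,0,0,0,10]]

```text
t: 17.77
position: [0.6004, -0.3715, 0.1]
orientation: [[0.939, 0.345, -0.0], [0.345, -0.939, 0.0], [0.0, -0.0, -1.0]]
ft_force: [-0.5, 0.3, -0.4]
width: 0.0097
grip_force: 0.0
```

```bash
python3 - <<'E'
from h import *
p=shot("scene"); cv2.imwrite("pics/tub_s.png",cv2.resize(p["color"][80:290,60:340,::-1],(800,600)))
E
```

```text
(no output)
```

View pics/tub_s.png

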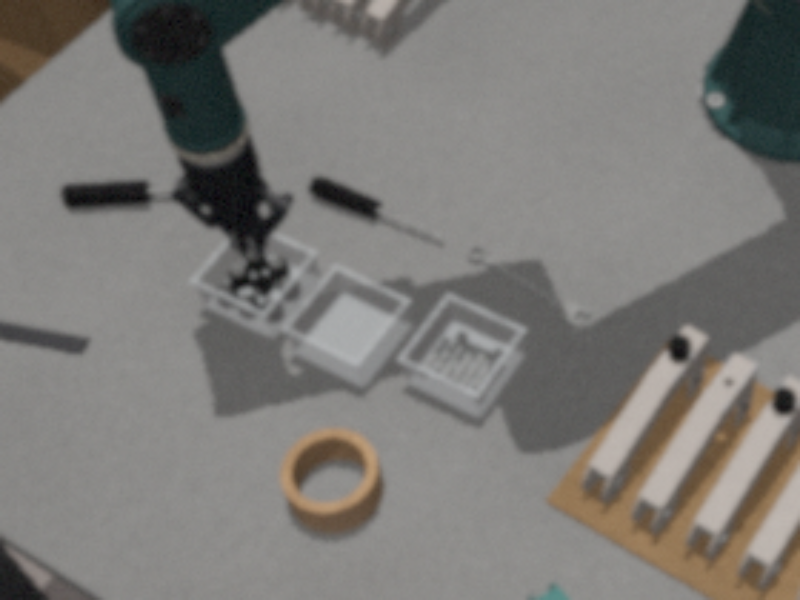

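The scene view shows the fingertips above the bumper tub at (255,245) with nothing disturbed. Next I'll lift and move to the wrench.

Request:
carry_out:
  deltas:
    - [[0,0,-0.2,0,0,0,10],[0,0,-0.4,0,0,0,10],[0,0,-0.6,0,0,0,10],[0,0,-0.75,0,0,0,10],[0,0,-0.83,0,0,0,10],[0,0,-0.83,0,0,0,10]]

```text
t: 18.58
position: [0.6006, -0.3716, 0.2001]
orientation: [[0.939, 0.345, 0.001], [0.345, -0.939, -0.0], [0.001, 0.001, -1.0]]
ft_force: [-0.3, 0.5, 0.7]
width: 0.0103
grip_force: 0.0
```

Request:
carry_out:
  deltas:
    - [[-0.04,-0.16,0,0,0,0,10],[-0.08,-0.32,0,0,0,0,10],[-0.11,-0.48,0,0,0,0,10],[-0.15,-0.64,0,0,0,0,10],[-0.19,-0.8,0,0,0,0,10],[-0.19,-0.8,0,0,0,0,10]]

```text
t: 19.32
position: [0.5446, -0.2878, 0.1985]
orientation: [[0.939, 0.345, -0.002], [0.345, -0.939, 0.002], [-0.002, -0.003, -1.0]]
ft_force: [0.3, -0.1, -0.9]
width: 0.0099
grip_force: 0.0
```

Request:
carry_out:
  deltas:
    - [[-0.04,-0.16,0,0,0,0,10],[-0.08,-0.32,0,0,0,0,10],[-0.11,-0.48,0,0,0,0,10],[-0.15,-0.64,0,0,0,0,10],[-0.19,-0.8,0,0,0,0,10],[-0.19,-0.8,0,0,0,0,10]]

```text
t: 20.08
position: [0.4903, -0.2055, 0.1996]
orientation: [[0.938, 0.346, -0.001], [0.346, -0.938, 0.001], [-0.001, -0.001, -1.0]]
ft_force: [0.1, -0.1, 0.3]
width: 0.0097
grip_force: 0.0
```

Request:
carry_out:
  deltas:
    - [[-0.04,-0.16,0,0,0,0,10],[-0.08,-0.32,0,0,0,0,10],[-0.11,-0.48,0,0,0,0,10],[-0.15,-0.64,0,0,0,0,10],[-0.19,-0.8,0,0,0,0,10],[-0.19,-0.8,0,0,0,0,10],[-0.19,-0.8,0,0,0,0,10]]

```text
t: 20.95
position: [0.4375, -0.125, 0.1999]
orientation: [[0.939, 0.345, 0.001], [0.345, -0.939, -0.001], [0.001, 0.001, -1.0]]
ft_force: [0.2, -0.6, -0.4]
width: 0.0097
grip_force: 0.0
```

Request:
carry_out:
  deltas:
    - [[0,0,0.2,0,0,0,10],[0,0,0.4,0,0,0,10],[0,0,0.5,0,0,0,10]]

```text
t: 21.32
position: [0.437, -0.1251, 0.1386]
orientation: [[0.939, 0.344, -0.001], [0.344, -0.939, 0.0], [-0.001, -0.001, -1.0]]
ft_force: [-0.1, 0.1, 0.7]
width: 0.0097
grip_force: 0.0
```

Request:
carry_out:
  deltas:
    - [[0,0,0.2,0,0,0,10],[0,0,0.4,0,0,0,10],[0,0,0.55,0,0,0,10],[0,0,0.7,0,0,0,10],[0,0,0.7,0,0,0,10],[0,0,0.7,0,0,0,10],[0,0,0.7,0,0,0,10],[0,0,0.7,0,0,0,10],[0,0,0.7,0,0,0,10],[0,0,0.7,0,0,0,10],[0,0,0.7,0,0,0,10],[0,0,0.7,0,0,0,10]]

```text
t: 22.82
position: [0.4369, -0.1246, 0.0556]
orientation: [[0.939, 0.345, -0.0], [0.345, -0.939, 0.0], [0.0, -0.0, -1.0]]
ft_force: [0.2, -0.1, 0.1]
width: 0.01
grip_force: 0.0
```

Request:
carry_out:
  deltas:
    - [[0,0,0,0,0,0,10],[0,0,0,0,0,0,10],[0,0,0,0,0,0,10],[0,0,0,0,0,0,10],[0,0,0,0,0,0,10],[0,0,0,0,0,0,10],[0,0,0,0,0,0,10],[0,0,0,0,0,0,10],[0,0,0,0,0,0,10],[0,0,0,0,0,0,10],[0,0,0,0,0,0,10],[0,0,0,0,0,0,10]]

```text
t: 24.32
position: [0.4369, -0.1246, 0.0556]
orientation: [[0.939, 0.345, -0.0], [0.345, -0.939, 0.0], [0.0, -0.0, -1.0]]
ft_force: [-0.0, 0.2, -0.3]
width: 0.0103
grip_force: 0.0
```

```bash
python3 - <<'E'
from h import *
p=shot("scene"); cv2.imwrite("pics/wr_s.png",cv2.resize(p["color"][80:290,120:400,::-1],(800,600)))
E
```

```text
(no output)
```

View pics/wr_s.png

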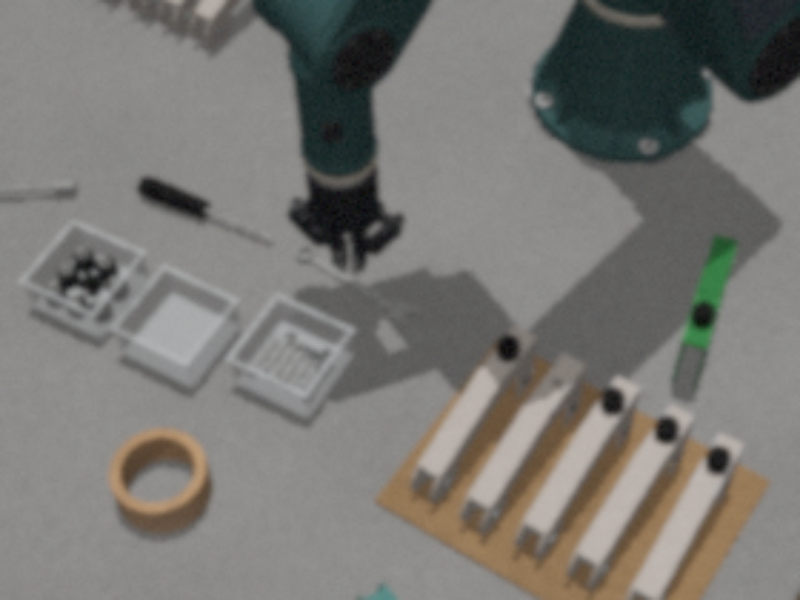

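The scene view shows the fingertips at (347,262), just above the middle of the wrench, which runs from (310,255) to (405,312). Everything else is in place, so I'm handing in.

```bash
python3 -c "
from station import r
print(r.job_done())"
```

```text
the job is handed in; nothing more can be done
None
```

I pointed at the empty mounting hole, then the bumper tub, then the wrench, for over 2 s each with no sign of contact, and handed the job in still pointing at the wrench; no verdict came back.

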